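# Third hand at the sprung stop

## Task

Lift the lid of the grey case by its knob until it rests open on its stop, take out the square aluminium bar, and lay it flat along the middle of the fixture's bed with one end towards the sprung stop pad. Push the bar lengthwise, square against the pad, with a steady 10 N or so (the pad then gives about 10 mm, half its travel; never ram it), and finish your program while still holding it pressed like that, so that a colleague can clamp it down. Leave the lid open, the brass hexagon bar in the case, and everything else where it is.

Things in the scene. Friction and masses are not known exactly. Their poses are not given: they have to be found in the camera images.
- case: Open-topped grey sheet-steel case with a hinged lid, fixed to the bench; outside 180 (x) x 190 (y) x 60 mm high without the lid, walls and floor 6 mm. Origin: centre of its underside. Its x axis points from the knob (front) side to the hinge side; z up. It stands left or right of the middle of the bench, the fixture on the other side.
- lid (a joint): Hinge of the case's lid, along the case's y axis at the rear top edge: 0 = shut, 1.75 rad = fully open, leaning back on its stop. The lid is a 180 x 190 x 6 mm plate of 0.2 kg; left alone below about 1.5 rad it falls shut, above that it falls open against the stop.
- lid_hinge (a point): Point on the hinge axis, in the middle of its length: 90 mm behind the case's centre (case x), 60.5 mm above its underside. Its axes turn with the lid.
- lid_knob (a point): Grip point in the head of the lid's round black knob: 164 mm from the hinge axis towards the lid's front edge and 31 mm above the lid's underside. The knob stands upright on the lid, its axis 16 mm from the front edge, and is 32 mm tall; its head is 28 mm across and 14 mm thick, on a neck 14 mm across. On the open lid it is at the far side. Its axes turn with the lid.
- alu_bar: Loose plain square aluminium bar, 25 x 140 x 25 mm, 0.16 to 0.32 kg, lying lengthwise (roughly along the case's x axis) on the case floor, 6 mm above the case's underside. Origin: centre of its underside; its long axis is y, z up.
- brass_bar: Loose hexagonal brass bar, 22 x 90 x 19 mm, lying beside the aluminium bar in the case (the two may be either way round); stays there. Origin: centre of its underside; its long axis is y.
- bed (a point): Centre of the top face of the fixture's aluminium bed plate: 260 mm long (x) x 90 mm wide (y), 12 mm thick, fixed to the bench; no side walls. Axes: x along the bed towards the sprung stop, which is at the end farther from the robot; z up. The stop pad's face rests at x = +70 mm; a 42 mm tall block stands behind it, from x = +106 to +128 mm.
- stop_pad: Upright flat steel pad of the sprung stop, 56 mm wide (y), from 2 to 34 mm above the bed, 8 mm thick. Origin: bottom middle of its front face, at bed height; x points away from the bar, along the bed.
- pad_face (a point): Point on the front face of the stop pad, on the bed's middle line, 12.5 mm above the bed (half the bar's height). Moves with the pad. Axes as the bed's.
- stop_slide (a joint): How far the stop pad is pushed in along the bed's x, in m: 0 at rest, 0.02 at the end of its travel. The spring pushes back with 3 N at the start plus 0.7 N per mm: 10 N at 10 mm, 17 N at 20 mm, after that it is rigid.
- screwdriver: Bystander: loose small screwdriver, 20 x 150 x 21 mm, lying between case and fixture. Origin: centre of its underside.
- tape: Bystander: loose small roll of tape, 62 mm across, 19 mm high, on the left of the bench. Origin: centre of its underside.
- pliers: Bystander: loose pliers, 60 x 182 x 15 mm, on the right of the bench. Origin: centre of its underside.
- weight: Bystander: loose brass knobbed weight, 38 mm across, 57 mm high, behind the work. Origin: centre of its underside.

How it is judged:
On the way, in this order (a step that is already met when the one before it is completed fails the run):
1. the lid is up and rests on its stop (value of joint lid above 1.68 rad), for 0.3 s.
2. the aluminium bar is lifted out of the case (height (world z) of alu_bar above 0.066 m), for 0.1 s.
3. the bar lies along the bed and is pressed against the pad with 6 to 14 N, steadily for 1.5 s (y of alu_bar in the frame of bed between -0.012 and 0.012 m and z of alu_bar in the frame of bed between -0.004 and 0.004 m and angle between the y axis of alu_bar and the x axis of bed, either way round below 0.1 rad and contact force between alu_bar and stop_pad between 6 and 14 N), for 1.5 s.
At the end, for the whole second after the job is handed in: Bar held by the gripper, flat on the bed (4 mm), within 12 mm of the middle line and 0.1 rad of its direction, pressing on the pad with 6 to 14 N through the last second; lid open on its stop (over 1.65 rad); brass bar still in the case (all of step 3 and contact force between the fingers and alu_bar above 1 N and value of joint lid above 1.65 rad and x of brass_bar in the frame of case between -0.084 and 0.084 m and y of brass_bar in the frame of case between -0.09 and 0.09 m and height (world z) of brass_bar below 0.03 m); the arm keeps its last pose, push and grip.
It fails at once if the stop is rammed (more than 25 N on the pad) (contact force between anything else and stop_pad above 25 N).
It fails at once if the brass bar is lifted out of the case (height (world z) of brass_bar above 0.066 m).
It fails at once if the screwdriver, tape, pliers or weight is moved by more than 30 mm (distance of any of screwdriver, tape, pliers, weight from where it was at the start of the episode above 0.03 m).
It also fails if it takes over 58 s, if anything falls off the work surface, if the arm or the gripper's body presses on something with over 40 N, if the wrist force passes 120 N, or if a joint passes its speed limit or range.

## Robot

A 6-joint arm with a two-finger parallel gripper is mounted at the origin on a cart in front of the work surface, level with it; the furniture and walls round the work are solid. World frame = base frame: x ahead of the robot, y to its left, z up, the work surface at z = 0. Lengths are in m, angles in rad, forces in N, time in s.
With the tool pointing down it reaches from about 0.425 to 0.95 m from the base axis. Payload 3.5 kg.
Tool frame: the origin (TCP) lies at the very end of the fingers, on their centre line; the grasp point (between the pads) lies 19 mm behind it; z points along the fingers, y is the line along which they close (so a half turn about z gives the same grasp; the last joint's range is limited). The gripper opens to 85 mm and grips with 20 to 120 N. Pads are 22 mm wide; open, the fingers measure 114 mm over their backs; the gripper's body (76 mm by 85 mm) begins 54 mm behind the grasp point. The pads swing forward as they close: fully open they stand 13 mm farther back than shut.
Start: joints at [-1.272, 0.286, 1.577, -0, 1.279, -0.15], TCP at [0.293, -0.608, 0.231] pointing down, gripper open.
Joint ranges: [-2.77, 2.77], [-0.9, 2.22], [0.21, 2.48], [-1.53, 4.67], [0.24, 2.81], [-2.84, 2.84]. Speed limits (rad/s): [2.79, 2.79, 3.14, 3.14, 3.14, 3.14].

## Interface

Orientations are given as a unit quaternion [x, y, z, w].
In Python, from plant import ctrl gives the robot as it stands.
- The arm moves only by the shell command python3 inch.py [FORCE], which reads ROWS from standard input. ROWS is one flat JSON list of numbers that holds 1 to 10 rows one after another, with no inner brackets; each row has 7 numbers: dx, dy, dz in m, then a rotation vector rx, ry, rz in rad, then the opening from 0.0 (shut) to 1.0 (fully open); each row is the pose to reach, as a shift and turn from the pose commanded when the command began, along the tool's axes at that moment; what a row does not reach only later rows make up. A row lasts 1/8 s, in which the tool goes at most 0.0625 m and 0.188 rad, less where a joint would pass 70% of its speed; a pose out of reach is approached as far as the arm can. The fingers move at their own pace and stop on an object; FORCE is the grip in N (left out, the last holds). Time passes only in rows, so rows that do not move let the fingers close. It prints the time, the measured TCP pose, the force, the opening and the grip force at its end. Input that does not fit is refused with a message, and nothing moves.
- ctrl.get_state(): the state, without advancing time (a new reading comes with each control period).
- ctrl.read_camera(name): name is "scene" or "top"; returns a dict with "pixels" (480x640x3 uint8, red, green, blue), "camera_matrix" (3x3 intrinsics, pixels), "xyz" and "orientation" of the camera in the world. Camera axes: x right, y down, z forward; pixel columns grow to the right and rows downward; lengths in m; the calibration is good to about 2 mm. A picture is of the moment at which its call begins. There is no depth.
- ctrl.sign_off(): hands the job in; it is judged then, once.
The state is a dict: "time": time; "qpos": joint angles; "dq": joint speeds; "joint_efforts": joint torques, N m; "eef_pos": TCP position; "tcp_rot": TCP orientation; "contact_force": force on the tool from outside, world axes, zero at the start; "wrist_torque": the same for the moment, N m; "opening": opening from 0.0 (shut) to 1.0 (fully open); "finger_force": force on a finger pad.
Only numpy, scipy, OpenCV 4.12 (cv2) and the standard library are available. Lean on these libraries where they do the work, as an engineer would, in place of code of your own. Each camera call takes 0.05 s, during which the arm holds its last target. There are 200 camera calls.

## Working session

There is one attempt and no reset: what is moved stays moved. The work goes in short steps, Python scripts to look and compute and a shell command to move; the robot and the scene stay as the last step left them, time stands still between calls to the robot, and variables do not carry over. Pictures are saved under pics/ and viewed, at most 10 in all, crops included, and the job is handed in when it is done.

```bash
ls; mkdir -p pics
python3 - <<'E'
from plant import ctrl
import cv2
print(ctrl.get_state())
for n in("scene","top"):
    c=ctrl.read_camera(n);cv2.imwrite(f"pics/{n}0.png",c["pixels"][:,:,::-1]);print(n,c["camera_matrix"],c["xyz"],c["orientation"])
E
```

```text
inch.py
pics
plant.py
{'time': 0.0, 'qpos': array([-1.27200324e+00,  2.87183394e-01,  1.57821181e+00, -8.11006584e-06,
        1.27859464e+00, -1.50022550e-01]), 'dq': array([-2.34585865e-04, -6.55907057e-06, -6.45345816e-04,  1.33602135e-03,
        8.22503783e-05,  7.25313682e-04]), 'joint_efforts': array([ 7.12845722e-04, -4.05979764e+01, -2.92625517e+01, -1.49042844e-04,
        5.76516250e-03, -1.66315218e-06]), 'eef_pos': array([ 0.29269307, -0.60749511,  0.22991651]), 'tcp_rot': array([ 9.74925095e-01,  2.22530050e-01, -9.29468540e-05, -1.19499516e-03]), 'contact_force': array([-0.10416171,  0.31811431, -0.07577802]), 'wrist_torque': array([-0.03112818, -0.02167059, -0.04514614]), 'finger_force': 0.0, 'opening': 0.9991168558747469}
scene [[433.08716396   0.         318.24420794]
 [  0.         433.08716396 241.02968233]
 [  0.           0.           1.        ]] [-0.09185673  0.83778902  0.89866511] [-0.28812308  0.8441596  -0.4281105   0.14526206]
top [[560.43444698   0.         318.35235525]
 [  0.         560.43444698 240.93928012]
 [  0.           0.           1.        ]] [ 0.26745214 -0.03461066  1.50856932] [ 0.73625693 -0.66804781  0.07410589 -0.07839751]
```
View pics/scene0.png

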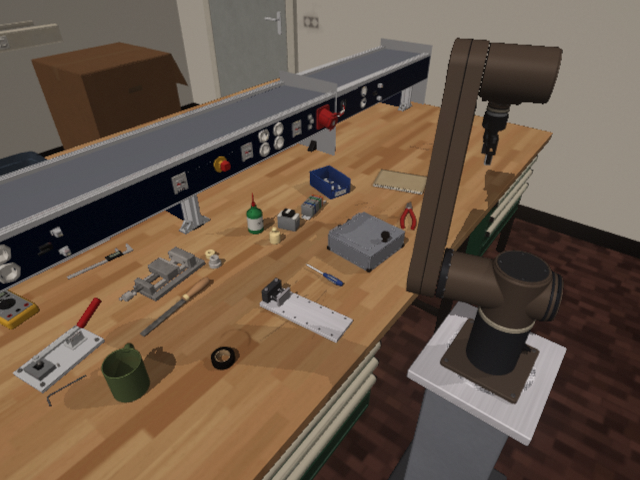

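View pics/top0.png

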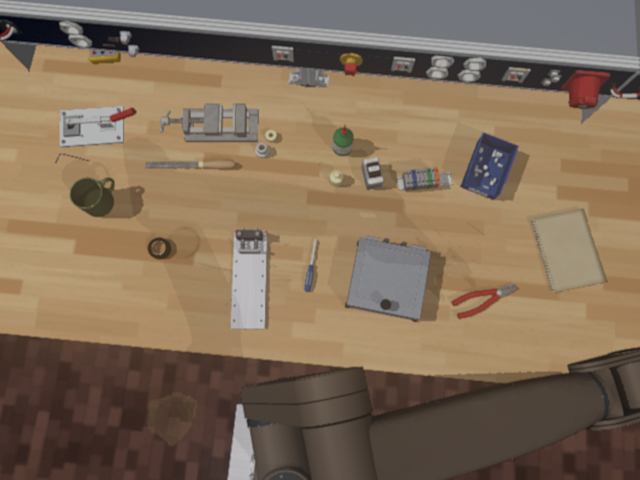

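The scene view shows the case at about (366,240), its black knob at (386,237), the fixture at (305,312) and its stop at (275,293). In the top view the lid is at (390,277), the knob at (386,305) and the fixture at (250,280), with the stop at its far end, row 240.

Create h.py:
```python
import cv2,numpy as np
from scipy.spatial.transform import Rotation as R
from plant import ctrl
def cam(n):
    c=ctrl.read_camera(n);c["img"]=np.ascontiguousarray(c["pixels"][:,:,::-1]);return c
def ray(c,p):
    K=c["camera_matrix"];d=np.linalg.solve(K,[p[0],p[1],1.]);return np.array(c["xyz"]),R.from_quat(c["orientation"]).apply(d)
def plane(c,p,z):
    o,d=ray(c,p);return o+d*(z-o[2])/d[2]
def tri(c1,p1,c2,p2):
    A=[];b=[]
    for c,p in((c1,p1),(c2,p2)):
        o,d=ray(c,p);d=d/np.linalg.norm(d);M=np.eye(3)-np.outer(d,d);A.append(M);b.append(M@o)
    A=np.vstack(A);b=np.hstack(b);x=np.linalg.lstsq(A,b,rcond=None)[0];return x,np.linalg.norm(A@x-b)
def proj(c,X):
    p=R.from_quat(c["orientation"]).inv().apply(np.array(X)-c["xyz"]);q=c["camera_matrix"]@p;return q[:2]/q[2]
def blobs(m,box,amin=30):
    x0,y0,x1,y1=box;z=np.zeros_like(m);z[y0:y1,x0:x1]=m[y0:y1,x0:x1]
    cs,_=cv2.findContours(z,cv2.RETR_EXTERNAL,cv2.CHAIN_APPROX_NONE)
    return sorted([k for k in cs if cv2.contourArea(k)>amin],key=cv2.contourArea,reverse=True)
def cen(k):
    m=cv2.moments(k);return np.array([m["m10"],m["m01"]])/m["m00"]
def mask(c,lo,hi):
    return cv2.inRange(cv2.cvtColor(c["img"],cv2.COLOR_BGR2HSV),np.array(lo),np.array(hi))
```

Run:
```python
from h import *
t=cam("top");s=cam("scene")
for c,box,b2,kb in((t,(335,225,445,330),(222,220,275,335),(370,290,400,318)),(s,(320,205,412,275),(250,270,360,345),(370,225,395,248))):
    g=mask(c,(0,0,40),(179,75,175));g2=mask(c,(90,0,60),(130,110,190))
    for k in blobs(g2,box,200)[:2]:
        print("lid",cv2.contourArea(k),cv2.minAreaRect(k),cv2.approxPolyDP(cv2.convexHull(k),4,True)[:,0].tolist())
    w=mask(c,(0,0,150),(179,60,255))
    for k in blobs(w,b2,100)[:2]: print("bed",cv2.contourArea(k),cv2.minAreaRect(k),cv2.approxPolyDP(cv2.convexHull(k),4,True)[:,0].tolist())
    d=mask(c,(0,0,0),(179,255,45))
    for k in blobs(d,kb,10)[:2]: print("knob",cv2.contourArea(k),cen(k),cv2.boundingRect(k))
a=t["img"][215:340,215:450];b=s["img"][195:350,245:420]
a=cv2.resize(a,None,fx=3.2,fy=3.2,interpolation=cv2.INTER_CUBIC);cv2.imwrite("pics/ta.png",a)
b=cv2.resize(b,None,fx=3.8,fy=3.8,interpolation=cv2.INTER_CUBIC);cv2.imwrite("pics/sa.png",b)
```

```text
lid 4762.5 ((388.8916015625, 278.08148193359375), (73.22966003417969, 69.1474609375), 10.561009407043457) [[361, 239], [429, 253], [417, 318], [347, 304]]
bed 2535.0 ((248.09230041503906, 280.8997802734375), (34.21952438354492, 95.04568481445312), 1.468800663948059) [[234, 233], [265, 254], [264, 328], [230, 327]]
lid 650.5 ((364.52947998046875, 230.11767578125), (33.95498275756836, 72.2756118774414), 75.96376037597656) [[402, 231], [391, 241], [351, 251], [335, 246], [329, 237], [363, 213]]
bed 1787.0 ((305.08148193359375, 311.866943359375), (89.77568054199219, 28.25868797302246), 25.76932716369629) [[260, 302], [294, 293], [351, 320], [335, 342]]
knob 50.5 [384.81848185 235.89438944] (381, 231, 9, 11)
```

View pics/ta.png

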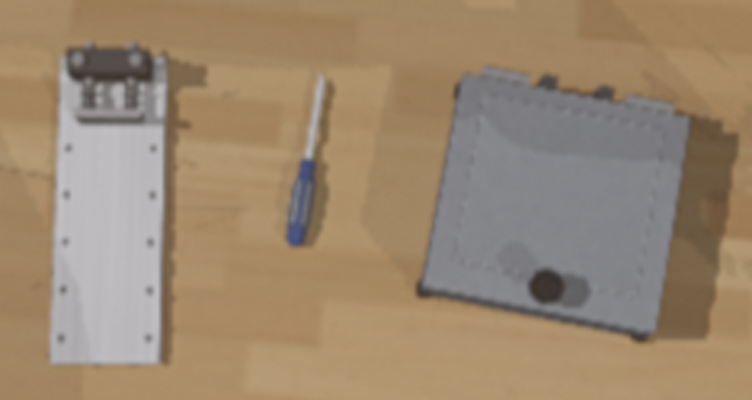

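View pics/sa.png

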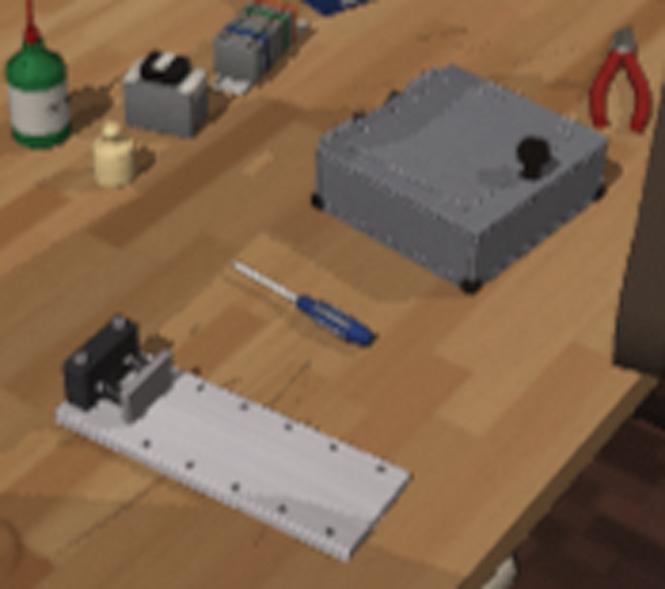

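The crops show the lid corners, knob, and bed edges clearly. In ta.png the lid corners are at crop (466,73), (690,117), (655,335) and (420,290), and the knob is at (546,286). In sa.png the knob head is at (534,151), and the pad face runs from (125,418) up to (173,353).

Run:
```python
from h import *
t=cam("top");s=cam("scene")
T=lambda p:np.array(p)/3.2+215-0.35
S=lambda p:np.array(p)/3.8+[245,195]-0.37
P={}
for n,a,b in [("lidRL",(463,73),(318,150)),("lidRR",(690,117),(452,66)),("lidFR",(655,335),(607,140)),("lidFL",(420,290),(475,232)),("knob",(546,286),(534,151)),
 ("bedNL",(51,361),(347,550)),("bedNR",(160,363),(411,475)),("bedFL",(62,58),(58,408)),("padL",(76,121),(123,385)),("padR",(145,121),(172,352))]:
    P[n],e=tri(t,T(a),s,S(b));print(n,P[n].round(4),"err %.4f"%e)
d=(P["lidRL"]+P["lidRR"]-P["lidFL"]-P["lidFR"]);print("case yaw",np.arctan2(d[1],d[0]),"len",np.hypot(*d[:2])/2, np.linalg.norm(P["lidFL"]-P["lidFR"]))
print("case c",sum(P[k] for k in P if k[:3]=="lid")/4)
m=[plane(t,T(a),.012) for a in((51,361),(160,363),(62,58),(167,58))]
near=(m[0]+m[1])/2;far=(m[2]+m[3])/2;d=far-near;print("bed near",near,"far",far,"yaw",np.arctan2(d[1],d[0]),"len",np.linalg.norm(d),np.linalg.norm(m[0]-m[1]))
for z in(.066,.066+.0):print([plane(t,T(a),z).round(4) for a in((463,73),(690,117),(655,335),(420,290))])
print("knob z.09",plane(t,T((546,286)),.0915),plane(s,S((534,151)),.0915))
print("pad top z.046",plane(t,T((76,121)),.046),plane(t,T((145,121)),.046),plane(s,S((123,385)),.046),plane(s,S((172,352)),.046))
print("screwdriver", [plane(t,T(a),.01).round(3) for a in((294,243),(322,75))],"weight",plane(t,(336,178),.03))
print(ctrl.get_state()["time"])
```

```text
lidRL [ 0.603  -0.118   0.0619] err 0.0018
lidRR [ 0.5847 -0.3069  0.0614] err 0.0013
lidFR [ 0.406  -0.2872  0.0627] err 0.0025
lidFL [ 0.4233 -0.0961  0.0694] err 0.0032
knob [ 0.4315 -0.1949  0.0918] err 0.0003
bedNL [0.3399 0.1989 0.0122] err 0.0005
bedNR [0.3468 0.1094 0.0078] err 0.0001
bedFL [0.5948 0.2223 0.0149] err 0.0001
padL [0.5388 0.2001 0.053 ] err 0.0071
padR [0.544  0.1431 0.0427] err 0.0033
case yaw -0.11553268345098876 len 0.1803538993171428 0.1920503976005794
case c [ 0.50425886 -0.20203258  0.06382412]
bed near [0.34309837 0.15393833 0.012     ] far [0.59982127 0.17807417 0.012     ] yaw 0.09373959096245423 len 0.25785496704395444 0.09002434094260774
[array([ 0.6032, -0.1171,  0.066 ]), array([ 0.5845, -0.3057,  0.066 ]), array([ 0.4041, -0.2873,  0.066 ]), array([ 0.4217, -0.0972,  0.066 ])]
[array([ 0.6032, -0.1171,  0.066 ]), array([ 0.5845, -0.3057,  0.066 ]), array([ 0.4041, -0.2873,  0.066 ]), array([ 0.4217, -0.0972,  0.066 ])]
knob z.09 [ 0.43172027 -0.19487465  0.0915    ] [ 0.43153319 -0.19541482  0.0915    ]
pad top z.046 [0.53578919 0.1984866  0.046     ] [0.5413639  0.14146714 0.046     ] [0.54912705 0.19656078 0.046     ] [0.5439355 0.1465244 0.046    ]
screwdriver [array([0.457, 0.009, 0.01 ]), array([ 0.603, -0.   ,  0.01 ])] weight [ 0.77361898 -0.04117619  0.03      ]
0.3
```

```bash
echo '[0.044,-0.044,0,0,0,0.1,1,0.088,-0.088,0.01,0,0,0.2,1,0.13,-0.132,0.02,0,0,0.3,1,0.174,-0.176,0.03,0,0,0.4,1,0.218,-0.22,0.04,0,0,0.5,1,0.26,-0.264,0.05,0,0,0.55,1,0.304,-0.311,0.06,0,0,0.55,1,0.304,-0.311,0.06,0,0,0.55,1,0.304,-0.311,0.06,0,0,0.55,0.7]' | python3 inch.py 25
cat > st.py <<'E'
from h import *
s=ctrl.get_state();r=R.from_quat(s["tcp_rot"]).as_matrix()
print("t",round(s["time"],2),"p",s["eef_pos"].round(4),"yaw",np.arctan2(r[1,0],r[0,0]).round(4),"tilt",r[:,2].round(3),"F",s["contact_force"].round(1),"op",round(s["opening"],3),"ff",round(s["finger_force"],1))
import sys
if len(sys.argv)>1:
    g=np.array(eval(sys.argv[1]));print("tool shift",(r.T@(g-s["eef_pos"])).round(4))
E
python3 st.py "[.4312,-.195,.0735]"
```

```text
time: 1.42
eef_pos: [0.4321, -0.1962, 0.1717]
tcp_rot: [0.999, -0.05, 0.0, 0.0]
contact_force: [0.1, -0.4, 0.3]
opening: 0.818
finger_force: 0.0
t 1.43 p [ 0.4321 -0.1962  0.1717] yaw -0.1 tilt [ 0.    -0.001 -1.   ] F [ 0.1 -0.4  0.3] op 0.818 ff 0.0
tool shift [-0.0011 -0.0012  0.0982]
```

```bash
echo '[-0.001,-0.001,0.04,0,0,0,0.7,-0.001,-0.001,0.08,0,0,0,0.7,-0.001,-0.001,0.097,0,0,0,0.7,-0.001,-0.001,0.097,0,0,0,0.7,-0.001,-0.001,0.097,0,0,0,0,-0.001,-0.001,0.097,0,0,0,0,-0.001,-0.001,0.097,0,0,0,0,-0.001,-0.001,0.097,0,0,0,0]' | python3 inch.py 25
python3 st.py
python3 - <<'E'
import numpy as np
a=np.arctan2(.031,.164);r=np.hypot(.164,.031)
for th in np.arange(0,1.76,.125):
    print(round(th,3),np.round([.164-(.164*np.cos(th)-.031*np.sin(th)),-(.164*np.sin(th)+.031*np.cos(th)-.031)],4))
E
```

```text
time: 2.42
eef_pos: [0.4322, -0.1953, 0.0763]
tcp_rot: [0.999, -0.051, 0.001, 0.0]
contact_force: [-0.5, 1.8, 6.4]
opening: 0.309
finger_force: 24.6
t 2.42 p [ 0.4322 -0.1953  0.0763] yaw -0.1012 tilt [ 0.003 -0.001 -1.   ] F [-0.5  1.8  6.4] op 0.309 ff 24.6
0.0 [ 0. -0.]
0.125 [ 0.0051 -0.0202]
0.25 [ 0.0128 -0.0396]
0.375 [ 0.0228 -0.0579]
0.5 [ 0.0349 -0.0748]
0.625 [ 0.0491 -0.0901]
0.75 [ 0.0651 -0.1035]
0.875 [ 0.0827 -0.1147]
1.0 [ 0.1015 -0.1238]
1.125 [ 0.1213 -0.1303]
1.25 [ 0.1417 -0.1344]
1.375 [ 0.1625 -0.1359]
1.5 [ 0.1833 -0.1348]
1.625 [ 0.2038 -0.1311]
1.75 [ 0.2237 -0.1248]
```

```bash
echo '[0.002,0,-0.01,0,0,0,0,0.005,0,-0.02,0,0,0,0,0.013,0,-0.04,0,0,0,0,0.023,0,-0.058,0,0,0,0,0.035,0,-0.075,0,0,0,0,0.049,0,-0.09,0,0,0,0]' | python3 inch.py 25
python3 - <<'E'
from h import *
s=cam("scene")
cv2.imwrite("pics/s1.png",cv2.resize(s["img"][120:350,245:500],None,fx=2.5,fy=2.5))
E
```

```text
time: 3.18
eef_pos: [0.4791, -0.2001, 0.1652]
tcp_rot: [0.999, -0.05, -0.002, 0.0]
contact_force: [0.4, -3.4, -3.6]
opening: 0.318
finger_force: 25.0
```

View pics/s1.png

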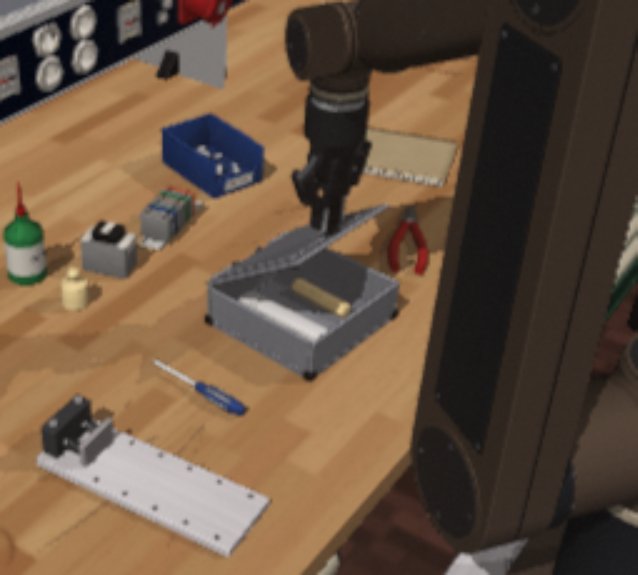

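The lid is being lifted (crop (300,250)), with the knob held. The aluminium bar lies on the left at (285,315) and the brass bar on the right at (320,297).

```bash
echo '[0.016,0,-0.013,0,0,0,0,0.034,0,-0.025,0,0,0,0,0.052,0,-0.034,0,0,0,0,0.072,0,-0.04,0,0,0,0,0.093,0,-0.044,0,0,0,0,0.113,0,-0.046,0,0,0,0,0.134,0,-0.045,0,0,0,0,0.155,0,-0.041,0,0,0,0,0.167,0,-0.038,0,0,0,0,0.167,0,-0.038,0,0,0,0]' | python3 inch.py 25; python3 st.py
```

```text
time: 4.47
eef_pos: [0.6472, -0.2176, 0.204]
tcp_rot: [0.999, -0.05, 0.001, 0.001]
contact_force: [2.2, -2.7, 5.7]
opening: 0.306
finger_force: 26.0
t 4.47 p [ 0.6472 -0.2176  0.204 ] yaw -0.1009 tilt [ 0.003 -0.002 -1.   ] F [ 2.2 -2.7  5.7] op 0.306 ff 26.0
```

```bash
echo '[0,0,0,0,0,0,1,0,0,0,0,0,0,1,0,0,-0.002,0,0,0,1,0,0,-0.06,0,0,0,1,0,0,-0.12,0,0,0,1,-0.03,-0.05,-0.12,0,0,0,1,-0.05,-0.11,-0.12,0,0,0,1,-0.08,-0.17,-0.12,0,0,0,1,-0.1,-0.23,-0.12,0,0,0,1,-0.12,-0.29,-0.12,0,0,0,1]' | python3 inch.py 25; python3 st.py;python3 - <<'E'
from h import *
s=cam("scene");t=cam("top")
a=cv2.resize(s["img"][170:290,310:430],(480,480),interpolation=cv2.INTER_CUBIC)
b=cv2.resize(t["img"][220:340,330:450],(480,480),interpolation=cv2.INTER_CUBIC)
cv2.imwrite("pics/c2.png",np.vstack([np.hstack([a,b])])[:, :][:, :960][::1]) if 0 else cv2.imwrite("pics/c2.png",cv2.resize(np.hstack([a,b]),(800,400)))
E
```

```text
time: 5.72
eef_pos: [0.5561, 0.0791, 0.3224]
tcp_rot: [0.999, -0.051, 0.0, -0.0]
contact_force: [0.6, 0.4, -0.1]
opening: 1.001
finger_force: 0.0
t 5.72 p [0.5561 0.0791 0.3224] yaw -0.1016 tilt [ 0.  0. -1.] F [ 0.6  0.4 -0.1] op 1.001 ff 0.0
```

View pics/c2.png

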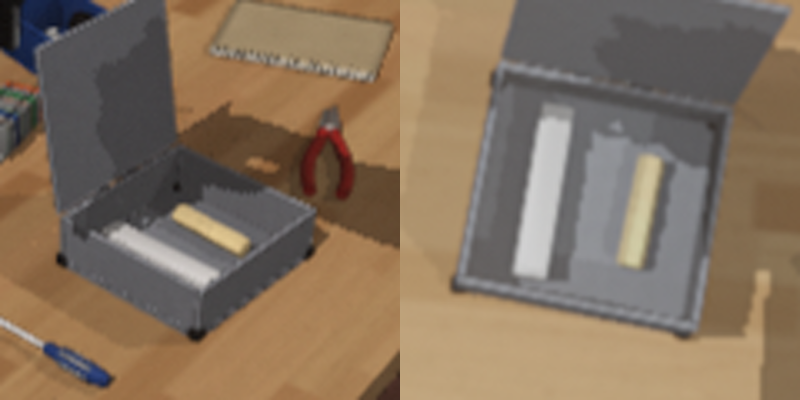

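The lid stands open. In the top half of the composite the aluminium bar runs from about (557,110) to (530,278), and the brass bar is at (640,210). There is a clear gap between them.

Run:
```python
from h import *
t=cam("top");s=cam("scene")
m=mask(t,(0,0,150),(179,45,255));k=blobs(m,(358,248,378,308),60)[0];r=cv2.minAreaRect(k);bt=cv2.boxPoints(r);print(r,bt.round(1).tolist())
m=mask(s,(0,0,140),(179,45,255));k2=blobs(m,(338,232,378,260),20)[0];print(cv2.minAreaRect(k2),cv2.approxPolyDP(cv2.convexHull(k2),2,True)[:,0].tolist())
m=mask(t,(15,60,120),(40,255,255));kb=blobs(m,(388,258,412,305),60)[0];rb=cv2.minAreaRect(kb);bb=cv2.boxPoints(rb)
for z in(.031,):
    q=np.array([plane(t,p,z) for p in bt]);print("alu",q.round(4).tolist(),q.mean(0).round(4),[np.linalg.norm(q[i]-q[i-1]).round(4) for i in range(4)])
q=np.array([plane(t,p,.02) for p in bb]);print("brass",q.round(4).tolist())
# far-end strip: profile along the bar
u=np.array(r[0]);print([int(t["img"][int(y),int(round(u[0]+(u[1]-y)*.15))].mean()) for y in range(245,310)])
# triangulate top face corners visible: crop c2 -> pixels
T=lambda p:np.array([(p[0]-400)/10*3+330,p[1]/10*3+220])-.35
S=lambda p:np.array([p[0]/10*3+310,p[1]/10*3+170])-.35
print("near right corner",tri(t,T((545,279)),s,S((219,276))))
print("far left",tri(t,T((545,105)),s,S((108,232))), tri(t,T((541,117)),s,S((108,232))))
```

```text
((372.37841796875, 278.229736328125), (10.028338432312012, 49.31969451904297), 9.462321281433105) [[363.3999938964844, 301.70001220703125], [371.5, 253.10000610351562], [381.3999938964844, 254.6999969482422], [373.29998779296875, 303.3999938964844]]
((358.800048828125, 246.4000244140625), (33.98823165893555, 7.155416965484619), 26.56505012512207) [[375, 252], [370, 256], [343, 240], [347, 237]]
alu [[0.4392, -0.1438, 0.031], [0.5716, -0.1551, 0.031], [0.5697, -0.1819, 0.031], [0.4374, -0.1701, 0.031]] [ 0.5045 -0.1627  0.031 ] [np.float64(0.0264), np.float64(0.133), np.float64(0.0269), np.float64(0.1329)]
brass [[0.459, -0.2282, 0.02], [0.545, -0.2393, 0.02], [0.543, -0.2592, 0.02], [0.457, -0.2478, 0.02]]
[78, 78, 86, 98, 104, 105, 126, 143, 144, 151, 178, 195, 197, 196, 196, 196, 197, 197, 197, 197, 198, 198, 198, 198, 198, 198, 199, 199, 199, 199, 199, 199, 200, 201, 201, 201, 201, 201, 201, 201, 203, 203, 203, 203, 203, 203, 205, 204, 204, 204, 205, 204, 205, 206, 206, 201, 193, 172, 136, 127, 133, 129, 135, 132, 104]
near right corner (array([ 0.44128771, -0.168272  ,  0.02892003]), np.float64(0.005657678376568844))
far left (array([ 0.5761119 , -0.16025103,  0.02844341]), np.float64(0.0027760624941112057)) (array([ 0.56843811, -0.15562722,  0.03347647]), np.float64(0.002709700987558666))
```

```bash
echo '[-0.023,0.05,0.03,0,0,0,0.6,-0.023,0.1,0.06,0,0,0,0.6,-0.023,0.15,0.09,0,0,-0.014,0.6,-0.023,0.2,0.12,0,0,-0.014,0.6,-0.023,0.246,0.15,0,0,-0.014,0.6,-0.023,0.246,0.2,0,0,-0.014,0.6,-0.023,0.246,0.23,0,0,-0.014,0.6,-0.023,0.246,0.23,0,0,-0.014,0.6]' | python3 inch.py 25; python3 st.py "[.508,-.163,.009]"
```

```text
time: 6.92
eef_pos: [0.507, -0.1658, 0.0893]
tcp_rot: [0.999, -0.045, -0.003, -0.001]
contact_force: [0.8, 0.6, -0.0]
opening: 0.599
finger_force: 0.0
t 6.92 p [ 0.507  -0.1658  0.0893] yaw -0.0899 tilt [-0.006  0.003 -1.   ] F [ 0.8  0.6 -0. ] op 0.599 ff 0.0
tool shift [ 0.0013 -0.0026  0.0803]
```

```bash
echo '[0,-0.001,0.04,0,0,0,0.6,0,-0.001,0.065,0,0,0,0.6,0,-0.001,0.079,0,0,0,0.6,0,-0.001,0.079,0,0,0,0.6,0,-0.001,0.079,0,0,0,0.6]' | python3 inch.py 60; python3 st.py "[.508,-.163,.009]"
```

```text
time: 7.55
eef_pos: [0.5106, -0.1649, 0.0148]
tcp_rot: [0.999, -0.044, 0.001, 0.001]
contact_force: [-0.6, 0.5, -0.2]
opening: 0.602
finger_force: 0.0
t 7.55 p [ 0.5106 -0.1649  0.0148] yaw -0.0872 tilt [ 0.002 -0.001 -1.   ] F [-0.6  0.5 -0.2] op 0.602 ff 0.0
tool shift [-0.0028 -0.0016  0.0058]
```

```bash
echo '[-0.001,-0.001,0.004,0,0,0,0.6,-0.001,-0.001,0.004,0,0,0,0.6,-0.001,-0.001,0.004,0,0,0,0.0,-0.001,-0.001,0.004,0,0,0,0,-0.001,-0.001,0.004,0,0,0,0,-0.001,-0.001,0.004,0,0,0,0]' | python3 inch.py 80; python3 st.py
```

```text
time: 8.3
eef_pos: [0.5099, -0.1638, 0.0112]
tcp_rot: [0.999, -0.043, 0.001, 0.001]
contact_force: [-0.7, -0.5, 6.6]
opening: 0.274
finger_force: 81.1
t 8.3 p [ 0.5099 -0.1638  0.0112] yaw -0.0868 tilt [ 0.002 -0.002 -1.   ] F [-0.7 -0.5  6.6] op 0.274 ff 81.1
```

```bash
echo '[0,0,-0.02,0,0,0,0,0,0,-0.06,0,0,0,0,0,0,-0.1,0,0,0,0,0,0,-0.13,0,0,0,0,0,0,-0.13,0,0,0,0]' | python3 inch.py 80; echo '[-0.014,-0.05,0,0,0,0,0,-0.028,-0.1,0,0,0,-0.06,0,-0.043,-0.15,0,0,0,-0.12,0,-0.057,-0.2,0,0,0,-0.181,0,-0.071,-0.25,0,0,0,-0.181,0,-0.086,-0.3,0,0,0,-0.181,0,-0.092,-0.321,0,0,0,-0.181,0,-0.092,-0.321,0,0,0,-0.181,0,-0.092,-0.321,0,0,0,-0.181,0]' | python3 inch.py 80;python3 st.py "[.4466,.1637,.0172]"
python3 - <<'E'
from h import *
s=cam("scene");t=cam("top")
a=cv2.resize(s["img"][240:360,240:360],(480,480),interpolation=cv2.INTER_CUBIC)
b=cv2.resize(t["img"][215:335,200:320],(480,480),interpolation=cv2.INTER_CUBIC)
cv2.imwrite("pics/c3.png",cv2.resize(np.hstack([a,b]),(800,400)))
E
```

```text
time: 8.93
eef_pos: [0.5098, -0.1636, 0.1413]
tcp_rot: [0.999, -0.043, 0.002, 0.001]
contact_force: [0.6, 0.1, -3.2]
opening: 0.273
finger_force: 79.7
time: 10.05
eef_pos: [0.4441, 0.1641, 0.1377]
tcp_rot: [0.999, 0.047, -0.001, 0.0]
contact_force: [-0.4, -0.2, -2.7]
opening: 0.272
finger_force: 80.0
t 10.05 p [0.4441 0.1641 0.1377] yaw 0.0937 tilt [-0.003 -0.001 -1.   ] F [-0.4 -0.2 -2.7] op 0.272 ff 80.0
tool shift [0.0028 0.0006 0.1205]
```

View pics/c3.png

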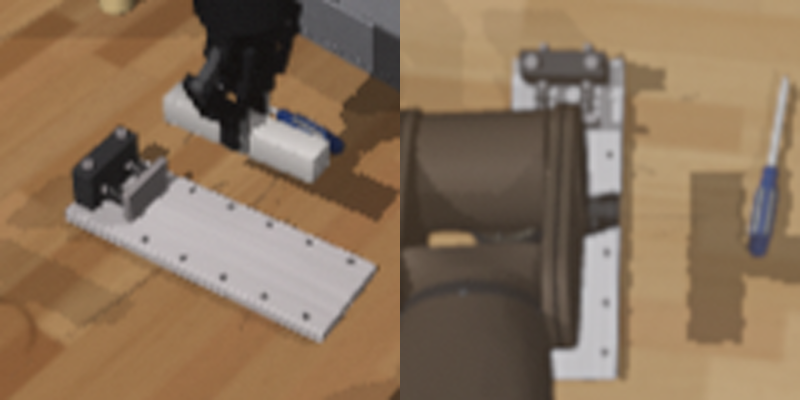

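The bar is held level over the bed, lying between (165,105) and (325,165) in the crop, parallel to the bed, with its end short of the pad at (150,185).

```bash
echo '[0,0.001,0.04,0,0,0,0,0,0.001,0.08,0,0,0,0,0,0.001,0.105,0,0,0,0,0,0.001,0.112,0,0,0,0,0,0.001,0.115,0,0,0,0,0,0.001,0.115,0,0,0,0]' | python3 inch.py 80;python3 st.py "[.4466,.1637,.0172]"
```

```text
time: 10.9
eef_pos: [0.4462, 0.1637, 0.0254]
tcp_rot: [0.999, 0.047, 0.001, -0.0]
contact_force: [0.5, -0.5, -3.5]
opening: 0.27
finger_force: 79.9
t 10.9 p [0.4462 0.1637 0.0254] yaw 0.0934 tilt [ 0.002  0.    -1.   ] F [ 0.5 -0.5 -3.5] op 0.27 ff 79.9
tool shift [0.0004 0.     0.0082]
```

```bash
echo '[0,0,0.003,0,0,0,0,0,0,0.005,0,0,0,0,0,0,0.005,0,0,0,0,0,0,0.005,0,0,0,0]' | python3 inch.py 80;python3 st.py; echo '[0,0,0.0015,0,0,0,0,0,0,0.0025,0,0,0,0,0,0,0.0025,0,0,0,0,0,0,0.0025,0,0,0,0]' | python3 inch.py 80;python3 st.py
python3 - <<'E'
from h import *
s=cam("scene");t=cam("top")
a=cv2.resize(s["img"][240:360,240:360],(600,600),interpolation=cv2.INTER_CUBIC)
cv2.imwrite("pics/c4.png",a)
E
```

```text
time: 11.4
eef_pos: [0.4451, 0.1638, 0.0194]
tcp_rot: [0.999, 0.047, 0.0, -0.0]
contact_force: [0.2, 0.3, -2.9]
opening: 0.271
finger_force: 79.9
t 11.4 p [0.4451 0.1638 0.0194] yaw 0.0939 tilt [ 0.  0. -1.] F [ 0.2  0.3 -2.9] op 0.271 ff 79.9
time: 11.9
eef_pos: [0.4451, 0.1638, 0.0172]
tcp_rot: [0.999, 0.047, -0.0, 0.0]
contact_force: [-2.8, -0.5, 3.3]
opening: 0.272
finger_force: 80.7
t 11.9 p [0.4451 0.1638 0.0172] yaw 0.0938 tilt [-0. -0. -1.] F [-2.8 -0.5  3.3] op 0.272 ff 80.7
```

View pics/c4.png

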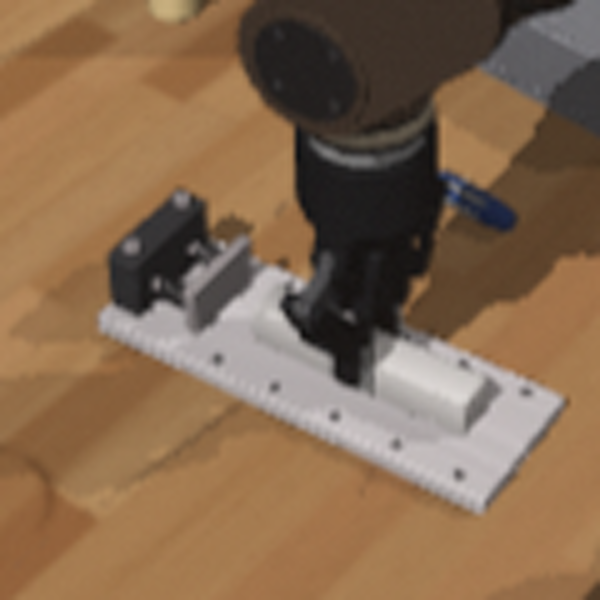

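The bar is flat on the bed along its middle line in c4.png, with its far end at (265,315) and the pad at (215,285). Now I'll slide it gently towards the pad.

```bash
echo '[0.004,0,-0.0006,0,0,0,0,0.008,0,-0.0006,0,0,0,0,0.012,0,-0.0006,0,0,0,0,0.014,0,-0.0006,0,0,0,0,0.016,0,-0.0006,0,0,0,0,0.016,0,-0.0006,0,0,0,0,0.016,0,-0.0006,0,0,0,0]' | python3 inch.py 80;python3 st.py; for i in 1 2; do echo '[0.001,0,0,0,0,0,0,0.003,0,0,0,0,0,0,0.004,0,0,0,0,0,0,0.004,0,0,0,0,0,0,0.004,0,0,0,0,0,0]' | python3 inch.py 80|head -0;python3 st.py; done
```

```text
time: 12.88
eef_pos: [0.4611, 0.1652, 0.0173]
tcp_rot: [0.999, 0.047, 0.0, -0.0]
contact_force: [0.2, 0.5, -2.8]
opening: 0.275
finger_force: 80.2
t 12.88 p [0.4611 0.1652 0.0173] yaw 0.0938 tilt [ 0.  0. -1.] F [ 0.2  0.5 -2.8] op 0.275 ff 80.2
t 13.5 p [0.465  0.1656 0.0174] yaw 0.0938 tilt [ 0.  0. -1.] F [ 0.1  0.1 -3.2] op 0.274 ff 80.1
t 14.12 p [0.469  0.166  0.0174] yaw 0.0939 tilt [-0. -0. -1.] F [ 0.5 -0.8 -2.7] op 0.271 ff 80.1Exception ignored on flushing sys.stdout:
BrokenPipeError: [Errno 32] Broken pipe
Exception ignored on flushing sys.stdout:
BrokenPipeError: [Errno 32] Broken pipe
```

```bash
echo '[0.001,0,0,0,0,0,0,0.002,0,0,0,0,0,0,0.003,0,0,0,0,0,0,0.003,0,0,0,0,0,0]' | python3 inch.py 80 >/dev/null;python3 st.py;  echo '[0.001,0,0,0,0,0,0,0.002,0,0,0,0,0,0,0.003,0,0,0,0,0,0,0.003,0,0,0,0,0,0]' | python3 inch.py 80 >/dev/null;python3 st.py
```

```text
t 14.62 p [0.4721 0.1663 0.0174] yaw 0.0938 tilt [ 0.  0. -1.] F [-0.1 -0.2 -3.6] op 0.275 ff 80.1
t 15.12 p [0.4736 0.1665 0.0172] yaw 0.0939 tilt [-0.004 -0.001 -1.   ] F [-5.5 -1.   1.1] op 0.271 ff 80.5
```

```bash
echo '[0.001,0,0,0,0,0,0,0.002,0,0,0,0,0,0,0.003,0,0,0,0,0,0,0.003,0,0,0,0,0,0]' | python3 inch.py 80 >/dev/null;python3 st.py;  echo '[0.001,0,0,0,0,0,0,0.002,0,0,0,0,0,0,0.003,0,0,0,0,0,0,0.003,0,0,0,0,0,0,0.003,0,0,0,0,0,0]' | python3 inch.py 80 >/dev/null;python3 st.py
```

```text
t 15.62 p [0.4756 0.1666 0.0172] yaw 0.0939 tilt [-0.006 -0.001 -1.   ] F [-8.9 -1.5  4. ] op 0.274 ff 81.0
t 16.25 p [0.4776 0.1668 0.0172] yaw 0.094 tilt [-0.009 -0.001 -1.   ] F [-11.5  -2.5   6.3] op 0.27 ff 81.4
```

```bash
echo '[0.001,0,-0.0005,0,0.004,0,0,0.002,0,-0.0005,0,0.008,0,0,0.003,0,-0.0005,0,0.008,0,0,0.004,0,-0.0005,0,0.008,0,0,0.004,0,-0.0005,0,0.008,0,0,0.004,0,-0.0005,0,0.008,0,0]' | python3 inch.py 80 >/dev/null;python3 st.py
python3 - <<'E'
from h import *
s=cam("scene");t=cam("top")
a=cv2.resize(s["img"][265:315,245:320],(600,400),interpolation=cv2.INTER_CUBIC)
cv2.imwrite("pics/c5.png",a)
E
```

```text
t 17.0 p [0.4795 0.167  0.0172] yaw 0.0942 tilt [-0.007 -0.001 -1.   ] F [-15.4  -2.1  10.4] op 0.272 ff 81.7
```

View pics/c5.png

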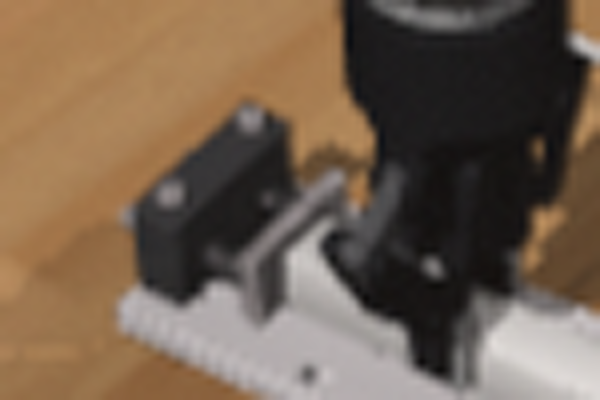

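The pad is pushed in part way, its top edge running from (238,250) to (340,180), and the bar end is square on it. The sensed force also includes bed friction from pressing down too hard, so I'll take that load off.

```bash
echo '[0,0,-0.0005,0,0,0,0,0,0,-0.001,0,0,0,0,0,0,-0.001,0,0,0,0,0,0,-0.001,0,0,0,0]' | python3 inch.py 80 >/dev/null;python3 st.py; python3 -c "
from h import *;print(ctrl.get_state()['wrist_torque'])"; echo '[0,0,-0.0005,0,0,0,0,0,0,-0.001,0,0,0,0,0,0,-0.001,0,0,0,0,0,0,-0.001,0,0,0,0]' | python3 inch.py 80 >/dev/null;python3 st.py;python3 -c "
from h import *;print(ctrl.get_state()['wrist_torque'])"
```

```text
t 17.6 p [0.4803 0.1671 0.0173] yaw 0.0941 tilt [-0.004 -0.001 -1.   ] F [-10.3  -1.8   1.4] op 0.277 ff 80.5
[-0.17311545  1.38697242 -0.05195024]
t 18.1 p [0.48   0.1671 0.0176] yaw 0.0941 tilt [-0.004 -0.001 -1.   ] F [-8.  -1.1 -2.1] op 0.269 ff 80.0
[-0.16970198  1.24862202  0.0022988 ]
```

```bash
echo '[0.001,0,0,0,0,0,0,0.002,0,0,0,0,0,0,0.003,0,0,0,0.002,0,0,0.003,0,0,0,0.002,0,0,0.003,0,0,0,0.002,0,0,0.003,0,0,0,0.002,0,0]' | python3 inch.py 80 >/dev/null;python3 st.py
```

```text
t 18.85 p [0.4824 0.1673 0.0175] yaw 0.0941 tilt [-0.004 -0.001 -1.   ] F [-9.4 -1.1 -1.8] op 0.268 ff 80.1
```

```bash
echo '[0,0,0,0,0,0,0,0,0,0,0,0,0,0,0,0,0,0,0,0,0,0,0,0,0,0,0,0,0,0,0,0,0,0,0,0,0,0,0,0,0,0,0,0,0,0,0,0,0,0,0,0,0,0,0,0,0,0,0,0,0,0,0,0,0,0,0,0,0,0]' | python3 inch.py 80 >/dev/null;python3 st.py; echo '[0,0,0,0,0,0,0,0,0,0,0,0,0,0,0,0,0,0,0,0,0,0,0,0,0,0,0,0,0,0,0,0,0,0,0,0,0,0,0,0,0,0,0,0,0,0,0,0,0,0,0,0,0,0,0,0]' | python3 inch.py 80 >/dev/null;python3 st.py
python3 - <<'E'
from h import *
s=cam("scene");cv2.imwrite("pics/f.png",cv2.resize(s["img"][160:340,240:440],(667,600),interpolation=cv2.INTER_CUBIC))
E
```

```text
t 20.1 p [0.4824 0.1673 0.0174] yaw 0.0941 tilt [-0.004 -0.001 -1.   ] F [-8.9 -1.8 -1.9] op 0.272 ff 80.1
t 21.1 p [0.4823 0.1673 0.0174] yaw 0.0941 tilt [-0.004 -0.001 -1.   ] F [-9.8 -0.5 -2.3] op 0.274 ff 80.1
```

View pics/f.png

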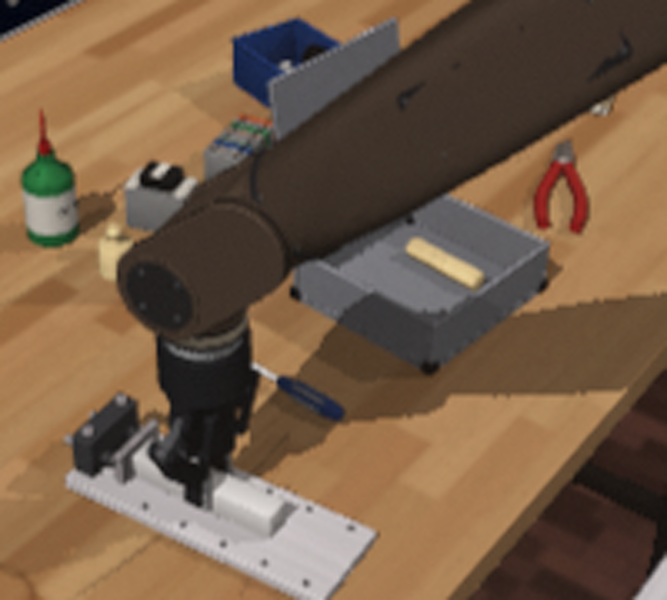

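The bar is flat on the middle of the bed and pressed on the pad at crop (140,450). The lid stands open at (335,75), the brass bar is still in the case at (445,262), and the other objects are where they were.

```bash
python3 -c "
from plant import ctrl
print(ctrl.sign_off())"
```

```text
the job is handed in; nothing more can be done
None
```

The job is handed in: the lid is open on its stop, and the gripper is still holding the aluminium bar flat on the middle of the bed, pressed against the pad with a sensed 9–10 N; the brass bar is still in the case, and I have had no verdict back from the judging.

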